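Hook the shelf bracket into the bench rack and lock it

TASK

Hang the loose steel shelf bracket on the grey rack: hook both its claws into the slots of the two uprights, then press it down until it is fully home and the spring catch between the uprights has snapped out over its pin and locks it. Let go of it, and leave the roll of tape, the screwdriver and the mug where they are.

Things in the scene. Friction and masses are not known exactly. Their poses are not given: they have to be found in the camera images.
- rack: Grey rack fixed to the bench, 150 wide (y) x 85 deep x 208 mm tall: foot plate and two upright channels 30 mm wide, centred at y = -42 and +42 mm. Slippery paint. Origin: on the bench below the middle of the uprights' front faces. x is level and points into the slots, away from the side where the bracket is hung; y along the row of uprights; z up. Place and yaw vary.
- slot_left (a point): Lower end of the slot in the rack's y = +42 mm upright, on its front face, 150 mm above the bench. Slot 12 mm wide, 40 mm tall (150 to 190 mm above the bench), through a wall 5 mm thick; hollow behind, 24 mm wide.
- slot_right (a point): The same point of the like slot in the y = -42 mm upright.
- catch (a joint): Spring catch, a grey nylon tongue 24 mm wide between the uprights; sloping top, flat underside 121 mm above the bench. Value in m along rack x: 0 = sprung out, 0.010 = fully pushed back. The bracket's pin going down pushes it back 6 to 7 mm, then it snaps out over the pin. Spring 5.6 N at rest, 700 N/m: the bracket needs about 8 to 12 N of push, more than its weight.
- catch_tip (a point): Middle of the catch's tip, 123 mm above the bench, 1 mm behind the uprights' front plane when sprung out.
- bracket: Loose steel shelf bracket, about 0.3 kg, standing on its floor, upright as it hangs. Floor 120 (y) x 110 x 4 mm, front lip 12 mm high; back plate 120 x 90 tall x 4 mm. Origin: underside, middle of the back plate's rear face; x backward (to the rack), z up; floor runs to x = -110 mm. Hung and locked: axes along the rack's, origin at the rack's x = 0 (up to 2 mm short), y = 0, 75 mm above the bench.
- bracket_grip (a point): Point in the bracket's rib (x = -50, y = 0, z = 60 mm in its frame). The upright rib, 10 mm thick in y, runs from the back plate to x = -81 mm, level top at z = 80 mm, 50 mm of free room on each side. Grip it with fingers closing along y. Press down while holding it, or on the rib's top close to the back plate.
- claw_left (a point): Underside of the neck of the claw at the bracket's y = +42 mm, at the back plate (x = 0, z = 75 mm). Claw 6 mm thick: neck z = 75 to 87 mm, hook at x = 7 to 13 mm reaching down to z = 57 mm. It passes the slot with the bracket's origin 93 to 103 mm (98 best) above the bench, moved along rack x till the back plate meets the uprights; then 23 mm down.
- claw_right (a point): The same point of the like claw at y = -42 mm.
- pin (a point): Axis of the round pin behind the bracket's back plate (x = 4, y = 0, z = 40 mm), 8 mm thick, 18 mm long in y; the catch snaps out over it.
- masking_tape: Roll of masking tape, 105 mm across, 36 mm high, lying flat; bystander. Origin at the middle of its underside.
- screwdriver: Yellow-handled screwdriver, 252 mm long, 29 mm thick, lying on the bench right of the rack; bystander. Origin below its middle.
- mug_1: Dotted white mug, 82 mm across, 91 mm high, on the left; bystander. Origin at the middle of its underside.

How it is judged:
At the end, for the whole second after the job is handed in: The bracket hangs on the rack with both claws hooked: its origin is 70 to 79 mm above the bench, within 6 mm of the rack's front plane and 5 mm of its middle, level and square within 0.08 rad; the catch is sprung out over the pin (below 2.5 mm), and the bracket is at rest (under 20 mm/s) (x of bracket in the frame of rack between -0.006 and 0.003 m and y of bracket in the frame of rack between -0.005 and 0.005 m and z of bracket in the frame of rack between 0.07 and 0.079 m and value of joint catch below 0.0025 m and angle between the x axis of bracket and the x axis of rack, either way round below 0.08 rad and angle between bracket's own z axis and vertical below 0.08 rad and linear speed of bracket below 0.02 m/s); the robot touches nothing.
It fails at once if the roll of masking tape is pushed more than 30 mm from its place (distance of masking_tape from where it was at the start of the episode above 0.03 m).
It fails at once if the screwdriver is pushed more than 30 mm from its place (distance of screwdriver from where it was at the start of the episode above 0.03 m).
It fails at once if the mug is pushed more than 30 mm from its place (distance of mug_1 from where it was at the start of the episode above 0.03 m).
It also fails if it takes over 38 s, if anything falls off the work surface, if the arm or the gripper's body presses on something with over 40 N, if the wrist force passes 120 N, or if a joint passes its speed limit or range.

ROBOT

A 6-joint arm with a two-finger parallel gripper is mounted at the origin on a cart in front of the work surface, level with it; the furniture and walls round the work are solid. World frame = base frame: x ahead of the robot, y to its left, z up, the work surface at z = 0. Lengths are in m, angles in rad, forces in N, time in s.
With the tool pointing down it reaches from about 0.25 to 0.775 m from the base axis. Payload 4 kg.
Tool frame: the origin (TCP) lies at the very end of the fingers, on their centre line; the grasp point (between the pads) lies 19 mm behind it (robot.hold_point_z is the distance from the TCP to the grasp point, in m); z points along the fingers, y is the line along which they close (so a half turn about z gives the same grasp; the last joint's range is limited). The gripper opens to 94 mm and grips with 3 to 60 N. Pads are 16 mm wide; open, the fingers measure 119 mm over their backs; the gripper's body (75 mm by 177 mm) begins 78 mm behind the grasp point.
Start: joints at [1.109, 0.087, 1.371, -0, 1.684, -0.103], TCP at [0.193, 0.515, 0.206] pointing down, gripper open.
Joint ranges: [-3.1, 3.1], [-0.76, 2.03], [0.27, 2.55], [-1.08, 4.22], [0.17, 2.65], [-2.57, 2.57]. Speed limits (rad/s): [2.79, 2.79, 3.14, 3.14, 3.14, 3.14].

INTERFACE

Orientations are given as [roll, pitch, yaw] about the fixed x, y, z axes, in that order (R = Rz(yaw) Ry(pitch) Rx(roll)).
In Python, from bench import robot gives the robot as it stands.
- The arm moves only by the tool carry_out, never from a script. Its argument "steps" is a list of rows, each a list of 3 entries, a list of its own where there are three numbers: the shift along the tool's x, y, z in m, then the turn about the tool's z in units of 10 degrees (1.0 is 10 degrees), then the closure, from -1 (fully open) to 1 (shut). In form: [[[tx, ty, tz], roll, jaw], ...]. A call has 1 to 10 rows; each row is the pose to reach, as a shift and turn from the pose commanded when the call began, along the tool's axes at that moment; what a row does not reach only later rows make up. A row lasts 1/8 s, in which the tool goes at most 62.5 mm and 10.7 degrees, less where a joint would pass 70% of its speed; a pose out of reach is approached as far as the arm can. A call with a gripper value outside its range is refused whole. The fingers move at their own pace and stop on an object; the grip force is fixed at half the most. Time passes only in rows, so rows that repeat a pose let the fingers close. It gives the time, the measured TCP pose, the force, the opening and the grip force at its end, in the units of the state.
- robot.get_obs(): the state, without advancing time (a new reading comes with each control period).
- robot.snapshot(name): name is "side" or "top"; returns a dict with "image" (384x512x3 uint8, red, green, blue), "z_map" (384x512 float32, m along the optical axis (not along the pixel's ray), 0 where there is no reading), "mtx" (3x3 intrinsics, pixels), "D" ([k1, k2, p1, p2, k3] as OpenCV has them; the pictures are not rectified), "R" (3x3) and "t" (3): a world point X has camera coordinates R X + t. Camera axes: x right, y down, z forward; pixel columns grow to the right and rows downward; lengths in m; the calibration is good to about 2 mm. A picture is of the moment at which its call begins.
- robot.close_job(): hands the job in; it is judged then, once.
The state is a dict: "time": time; "joint_positions": joint angles; "qvel": joint speeds; "joint_torque": joint torques, N m; "tool_pos": TCP position; "ee_rot": TCP orientation; "wrist_force": force on the tool from outside, world axes, zero at the start; "wrist_torque": the same for the moment, N m; "width": finger opening in m; "finger_force": force on a finger pad.
Only numpy, scipy, OpenCV 4.12 (cv2) and the standard library are available. Lean on these libraries where they do the work, as an engineer would, in place of code of your own. Each camera call takes 0.05 s, during which the arm holds its last target. There are 200 camera calls.

## Working session

There is one attempt and no reset: what is moved stays moved. The work goes in short steps, Python scripts to look and compute and a tool call to move; the robot and the scene stay as the last step left them, time stands still between calls to the robot, and variables do not carry over. Pictures are saved under pics/ and viewed, at most 10 in all, crops included, and the job is handed in when it is done.

Besides the shell and the picture viewer there is one more tool, called after "Call:" by a JSON object that holds its "api" and its "payload". carry_out: Moves the arm, as the interface text tells. Its arguments: {"type":"object","properties":{"steps":{"type":"array","items":{"type":"array"}}},"required":["steps"]}

```bash
mkdir -p pics
cat > h.py <<'E'
import numpy as np, cv2
from bench import robot
def shot(n):
    s=robot.snapshot(n); s['bgr']=cv2.cvtColor(s['image'],cv2.COLOR_RGB2BGR); return s
def cloud(s):
    h,w=s['z_map'].shape
    u,v=np.meshgrid(np.arange(w),np.arange(h))
    p=cv2.undistortPoints(np.stack([u,v],-1).reshape(-1,1,2).astype(np.float64),s['mtx'],s['D']).reshape(h,w,2)
    z=s['z_map'][...,None].astype(float)
    c=np.concatenate([p*z,z],-1)
    W=(c-np.array(s['t']))@np.array(s['R'])
    W[s['z_map']==0]=np.nan
    return W
E
python3 - <<'E'
from h import *
a=shot('side');b=shot('top')
cv2.imwrite('pics/s0.png',a['bgr']);cv2.imwrite('pics/t0.png',b['bgr'])
for s in (a,b):
    print(-np.array(s['R']).T@np.array(s['t']),np.array(s['R']).round(2).tolist(),(s['z_map']>0).mean())
print(robot.get_obs())
E
```

```text
[ 0.26135121 -0.77021871  0.80103574] [[0.94, -0.35, -0.0], [-0.23, -0.6, -0.76], [0.26, 0.72, -0.64]] 0.9771474202473959
[ 0.33835329 -0.02123098  1.19796332] [[0.02, -1.0, 0.02], [-0.99, -0.03, -0.17], [0.17, -0.02, -0.99]] 0.9959157307942709
{'time': 0.1, 'joint_positions': array([ 1.10893057e+00,  8.78655803e-02,  1.37207983e+00,  2.34742775e-06,
        1.68362392e+00, -1.03105289e-01]), 'qvel': array([-1.67254141e-03, -1.56685800e-03, -1.19486458e-03, -3.87678292e-05,
       -1.49890498e-03,  2.19897327e-05]), 'joint_torque': array([ 2.62489317e-03, -3.41253090e+01, -3.03300476e+01,  7.20177172e-02,
        3.04081512e-02, -7.69633539e-05]), 'tool_pos': array([0.1928962 , 0.51453324, 0.20444153]), 'ee_rot': array([-3.13962671e+00, -2.05765431e-04,  2.78283225e+00]), 'wrist_force': array([ 0.61746741, -0.47596191, -1.00395536]), 'wrist_torque': array([-0.02330977, -0.03047713, -0.02620689]), 'finger_force': 0.0, 'width': 0.09401041650673418}
```

View pics/s0.png

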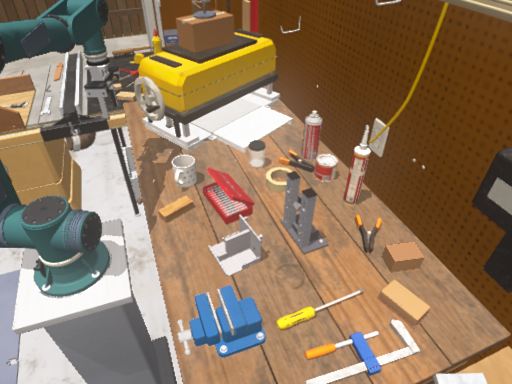

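View pics/t0.png

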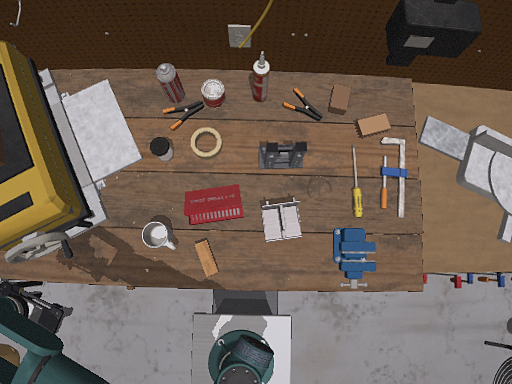

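The side view shows the bracket at about (238,250) and the rack at (300,215). In the top view the bracket is at (282,220) and the rack at (282,155). The wall, tape, mug and screwdriver are clear of both. Next I measure both from the depth maps.

Run:
```python
from h import *
for n,(u0,u1,v0,v1),(U0,U1,V0,V1) in (('top',(255,308,192,246),(250,315,132,172)),('side',(205,268,212,278),(275,332,168,255))):
    s=shot(n);W=cloud(s)
    B=W[v0:v1,u0:u1].reshape(-1,3);R=W[V0:V1,U0:U1].reshape(-1,3)
    for nm,P,zs in (('B',B,[(.002,.02),(.07,.083),(.083,.1)]),('R',R,[(.003,.015),(.02,.19),(.195,.22)])):
        for a,b in zs:
            m=(P[:,2]>a)&(P[:,2]<b);Q=P[m]
            if len(Q)<8: print(n,nm,a,b,len(Q));continue
            r=cv2.minAreaRect(Q[:,:2].astype(np.float32)*1000)
            print(n,nm,a,b,len(Q),'med z %.4f'%np.median(Q[:,2]),np.round(r[0],1),np.round(r[1],1),round(r[2],1),np.round(Q.min(0),3),np.round(Q.max(0),3))
    c=s['bgr'][min(v0,V0)-5:max(v1,V1)+5,min(u0,U0)-5:max(u1,U1)+5]
    cv2.imwrite(f'pics/{n}c.png',cv2.resize(c,None,fx=4.5,fy=4.5,interpolation=cv2.INTER_CUBIC))
```

```text
top B 0.002 0.02 1511 med z 0.0046 [ 468.4 -123.4] [178.6 176.3] 1.2 [ 0.377 -0.21   0.002] [ 0.559 -0.033  0.019]
top B 0.07 0.083 85 med z 0.0800 [ 490.3 -106.2] [93.9 97.5] 63.9 [ 0.429 -0.17   0.07 ] [ 0.518 -0.056  0.083]
top B 0.083 0.1 99 med z 0.0898 [ 496.8 -111.8] [90.6 94.9] 55.2 [ 0.432 -0.17   0.083] [ 0.527 -0.055  0.096]
top R 0.003 0.015 758 med z 0.0060 [ 700.  -124.7] [141.3 224.1] 1.7 [ 0.627 -0.235  0.003] [ 0.774 -0.011  0.015]
top R 0.02 0.19 551 med z 0.1252 [ 672.1 -115.9] [ 68.4 114.5] 4.2 [ 0.636 -0.175  0.02 ] [ 0.709 -0.06   0.19 ]
top R 0.195 0.22 249 med z 0.2092 [ 653.6 -117.6] [ 28.7 116.4] 3.8 [ 0.636 -0.175  0.195] [ 0.671 -0.059  0.214]
side B 0.002 0.02 1238 med z 0.0044 [470.9 -76. ] [264.3 203.7] 69.5 [ 0.354 -0.232  0.002] [0.596 0.081 0.02 ]
side B 0.07 0.083 206 med z 0.0777 [ 492.8 -110.7] [ 94.3 101.5] 63.5 [ 0.427 -0.174  0.07 ] [ 0.527 -0.06   0.083]
side B 0.083 0.1 89 med z 0.0887 [ 511.1 -116.1] [ 18.9 115.7] 7.8 [ 0.495 -0.174  0.083] [ 0.526 -0.06   0.092]
side R 0.003 0.015 616 med z 0.0076 [ 7.311e+02 -4.000e-01] [427.8 206.3] 59.5 [ 0.604 -0.223  0.003] [0.901 0.201 0.015]
side R 0.02 0.19 1615 med z 0.0815 [744.5  -8.3] [394.9 205.1] 66.2 [ 0.635 -0.178  0.02 ] [0.897 0.188 0.19 ]
side R 0.195 0.22 241 med z 0.2073 [ 652.5 -119.2] [ 29.7 114.8] 3.1 [ 0.635 -0.177  0.195] [ 0.669 -0.062  0.21 ]
```

View pics/topc.png

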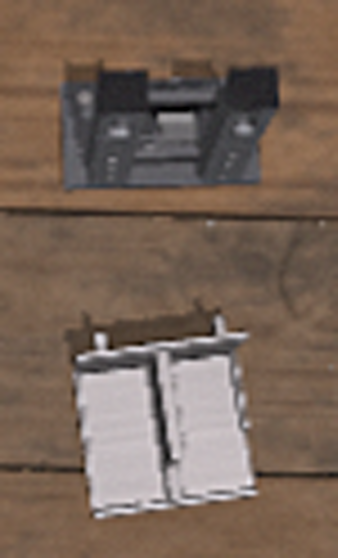

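View pics/sidec.png

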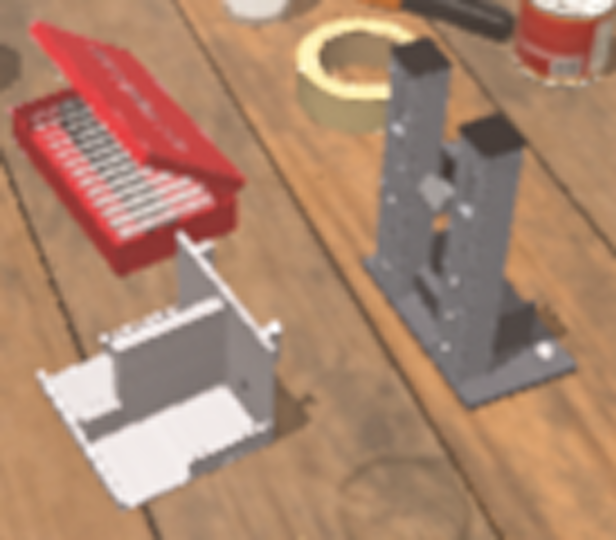

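```bash
cat >> h.py <<'E'
def fit(P,it=3,th=.004):
    for _ in range(it):
        vx,vy,x,y=cv2.fitLine((P[:,:2]*1000).astype(np.float32),cv2.DIST_HUBER,0,.01,.01).ravel()
        d=abs((P[:,0]-x/1000)*vy-(P[:,1]-y/1000)*vx);P=P[d<th]
    return np.array([vx,vy]),P
def sel(W,box,z0,z1):
    u0,u1,v0,v1=box;P=W[v0:v1,u0:u1].reshape(-1,3);return P[(P[:,2]>z0)&(P[:,2]<z1)]
def ang(v): return np.degrees(np.arctan2(v[1],v[0]))
E
python3 - <<'E'
from h import *
for n,bb,rb in (('top',(255,308,192,246),(250,315,132,172)),('side',(205,268,212,278),(275,332,168,255))):
    W=cloud(shot(n))
    P=sel(W,bb,.0875,.094);v,Q=fit(P,th=.006);print(n,'plate',ang(v),len(Q),Q.mean(0).round(4),Q.min(0).round(4),Q.max(0).round(4))
    t=Q[:,:2]@v;print('  ymid',((t.max()+t.min())/2),t.max()-t.min())
    P=sel(W,bb,.05,.083);P=P[(P[:,0]<.49)&(abs(P[:,1]+.11)<.03)]
    for lo in (.05,.077):
        q=P[P[:,2]>lo];v,Q=fit(q);print(n,'rib',lo,ang(v),len(Q),Q.mean(0).round(4),Q[:,0].min(),Q[:,2].max(),np.median(Q[Q[:,2]>.077][:,2]))
    P=sel(W,rb,.02,.195);P=P[(P[:,1]<-.05)&(P[:,1]>-.19)&(P[:,0]<.66)]
    d=P[:,0]+(P[:,1]+.119)*.06;P=P[d<np.percentile(d,5)+.008];v,Q=fit(P,th=.003);print(n,'front',ang(v),len(Q),Q.mean(0).round(4),Q.min(0).round(3),Q.max(0).round(3))
    P=sel(W,rb,.2,.215);r=cv2.minAreaRect(P[:,:2].astype(np.float32)*1000);print(n,'top rect',r, P.mean(0))
E
```

```text
top plate -80.787766 49 [ 0.5057 -0.1134  0.0911] [ 0.4952 -0.1706  0.0875] [ 0.5172 -0.0553  0.0939]
  ymid 0.1923063289363049 0.11683041092400215
top rib 0.05 9.041078 50 [ 0.4593 -0.1165  0.074 ] 0.4272366564286285 0.08285604156717798 0.08063267313175426
top rib 0.077 11.883256 43 [ 0.4608 -0.1201  0.0805] 0.4296776098399193 0.08299248757029667 0.08066687736695405
top front -86.56485 280 [ 0.6406 -0.1181  0.1093] [ 0.636 -0.176  0.021] [ 0.646 -0.061  0.193]
top top rect ((653.6217651367188, -117.71086120605469), (29.15826416015625, 116.72515869140625), 3.870741605758667) [ 0.65342787 -0.11807372  0.20921917]
side plate -81.21588 47 [ 0.5061 -0.1186  0.0897] [ 0.4954 -0.1735  0.0876] [ 0.5165 -0.0575  0.0933]
  ymid 0.19152070184710374 0.11763905079449935
side rib 0.05 8.984016 171 [ 0.4585 -0.1263  0.0672] 0.42730657524645066 0.08172673959888996 0.07934703817245471
side rib 0.077 9.24958 41 [ 0.4587 -0.1236  0.0792] 0.42730657524645066 0.08173462698762074 0.079362194902387
side front -87.76718 541 [ 0.6404 -0.1238  0.1089] [ 0.636 -0.177  0.02 ] [ 0.645 -0.063  0.195]
side top rect ((652.8467407226562, -119.44300079345703), (29.452592849731445, 115.86918640136719), 2.0498414039611816) [ 0.65187666 -0.12181852  0.207021  ]
```

Call:
{"api": "carry_out", "payload": {"steps": [[[-0.12, -0.13, 0], -0.8, -1], [[-0.473, -0.503, 0], -3.0, -1], [[-0.473, -0.503, 0], -3.0, -1], [[-0.473, -0.503, 0], -3.0, -1], [[-0.473, -0.503, 0], -3.0, -1], [[-0.473, -0.503, 0], -3.0, -1], [[-0.473, -0.503, 0], -3.0, -1], [[-0.473, -0.503, 0], -3.0, -1], [[-0.473, -0.503, 0], -3.0, -1], [[-0.473, -0.503, 0], -3.0, -1]]}}

```text
time: 1.55
tool_pos: [0.4301, -0.0528, 0.2058]
ee_rot: [3.142, 0.001, -2.977]
wrist_force: [1.4, 1.1, -1.0]
width: 0.094
finger_force: 0.0
```

Call:
{"api": "carry_out", "payload": {"steps": [[[-0.01, -0.04, 0], 0, -1], [[-0.017, -0.07, 0.03], 0, -1], [[-0.017, -0.07, 0.07], 0, -1], [[-0.017, -0.07, 0.07], 0, -1], [[-0.017, -0.07, 0.07], 0, -1]]}}

```text
time: 2.17
tool_pos: [0.4585, -0.117, 0.1369]
ee_rot: [-3.141, 0.002, -2.976]
wrist_force: [0.2, 0.5, 1.3]
width: 0.094
finger_force: 0.0
```

Run:
```python
from h import *
s=shot('side');print(robot.get_obs()['tool_pos'],robot.get_obs()['ee_rot'])
cv2.imwrite('pics/s1.png',cv2.resize(s['bgr'][150:300,170:350],None,fx=3.3,fy=3.3,interpolation=cv2.INTER_CUBIC))
```

```text
[ 0.45897683 -0.11707056  0.13768807] [-3.13981756  0.00317059 -2.97613582]
```

View pics/s1.png

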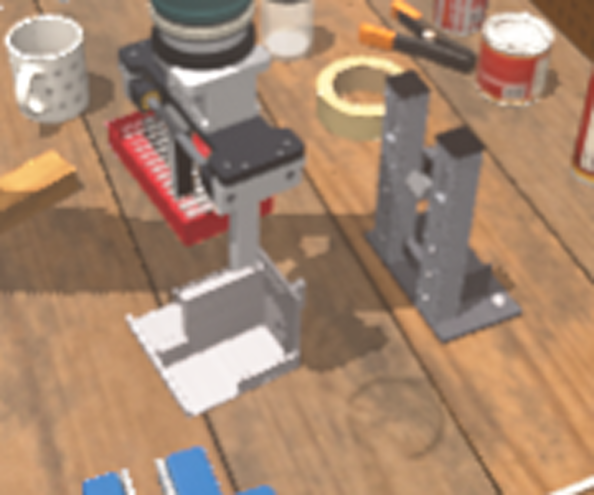

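The gripper is above the rib, with its near finger on the right side. I go down, closing the 5 mm offset in y, and grip.

Call:
{"api": "carry_out", "payload": {"steps": [[[0, -0.005, 0.04], 0, -1], [[0, -0.005, 0.08], 0, -1], [[0, -0.005, 0.096], 0, -1], [[0, -0.005, 0.096], 0, -1], [[0, -0.005, 0.096], 0, 1], [[0, -0.005, 0.096], 0, 1], [[0, -0.005, 0.096], 0, 1], [[0, -0.005, 0.096], 0, 1], [[0, -0.005, 0.096], 0, 1], [[0, -0.005, 0.096], 0, 1]]}}

```text
time: 3.48
tool_pos: [0.4586, -0.1219, 0.0394]
ee_rot: [3.141, -0.0, -2.977]
wrist_force: [-0.1, 0.1, -0.1]
width: 0.0375
finger_force: 0.0
```

Call:
{"api": "carry_out", "payload": {"steps": [[[0, 0, 0], 0, 1], [[0, 0, 0], 0, 1], [[0, 0, 0], 0, 1], [[0, 0, 0], 0, 1], [[0, 0, 0], 0, 1]]}}

```text
time: 4.1
tool_pos: [0.4586, -0.1216, 0.0395]
ee_rot: [3.141, -0.0, -2.977]
wrist_force: [-0.6, 2.2, -0.2]
width: 0.0095
finger_force: 30.0
```

Call:
{"api": "carry_out", "payload": {"steps": [[[0, 0, -0.02], 0, 1], [[0, 0, -0.06], 0, 1], [[0, 0, -0.098], 0.6, 1], [[0, 0, -0.098], 0.64, 1], [[0, 0, -0.098], 0.64, 1], [[0, 0, -0.098], 0.64, 1]]}}

```text
time: 4.85
tool_pos: [0.4572, -0.1214, 0.1348]
ee_rot: [3.14, -0.004, -3.088]
wrist_force: [-0.2, -0.4, -3.4]
width: 0.0102
finger_force: 30.0
```

Run:
```python
from h import *
o=robot.get_obs();print(o['tool_pos'],o['ee_rot'],np.degrees(o['ee_rot'][2])+180,o['wrist_force'],o['wrist_torque'])
for n in ('side','top'):
    s=shot(n);W=cloud(s)
    F=W.reshape(-1,3)
    x,y,z=F.T
    def box(a,b,c,d,e,f): return F[(x>a)&(x<b)&(y>c)&(y<d)&(z>e)&(z<f)]
    P=box(.47,.53,-.19,-.04,.178,.2);
    if len(P)>8:
        P=P[P[:,2]>.180]; v,Q=fit(P,th=.006);t=Q[:,:2]@v
        print(n,'plate top',ang(v),len(Q),Q.mean(0).round(4),'z',np.percentile(Q[:,2],[10,50,90]).round(4),'mid',Q[:,:2].mean(0)+v*((t.max()+t.min())/2-t.mean()),np.ptp(t))
    P=box(.38,.43,-.2,-.04,.085,.13);print(n,'floor/lip z',len(P),np.percentile(P[:,2],[5,25,50,75,95]).round(4),P.min(0))
    P=box(.630,.66,-.19,-.05,.03,.19);d=P[:,0]+(P[:,1]+.119)*.055;P=P[d<np.percentile(d,5)+.008];v,Q=fit(P,th=.003);print(n,'front',ang(v),len(Q),Q.mean(0))
    cv2.imwrite(f'pics/{n}2.png',cv2.resize(s['bgr'][150:280,190:340] if n=='side' else s['bgr'][120:250,235:330],None,fx=4.5,fy=4.5,interpolation=cv2.INTER_CUBIC))
```

```text
[ 0.45724495 -0.12140544  0.13479218] [ 3.13956748 -0.00443694 -3.0876939 ] 3.0881711958352582 [-0.17087245 -0.3597185  -3.41236844] [0.0056371  0.00524679 0.0024243 ]
side plate top -88.752686 20 [ 0.5077 -0.1676  0.1838] z [0.1812 0.1841 0.1854] mid [ 0.50766021 -0.16673786] 0.027077913173310597
side floor/lip z 423 [0.0972 0.0986 0.1001 0.1066 0.1232] [ 0.39447981 -0.18631735  0.09575481]
side front -87.76724 490 [ 0.64033413 -0.12263037  0.11105094]
top floor/lip z 417 [0.0977 0.0997 0.1014 0.1037 0.1249] [ 0.39549294 -0.18442167  0.09517256]
top front -86.53369 255 [ 0.64045967 -0.1173328   0.11301351]
```

View pics/side2.png

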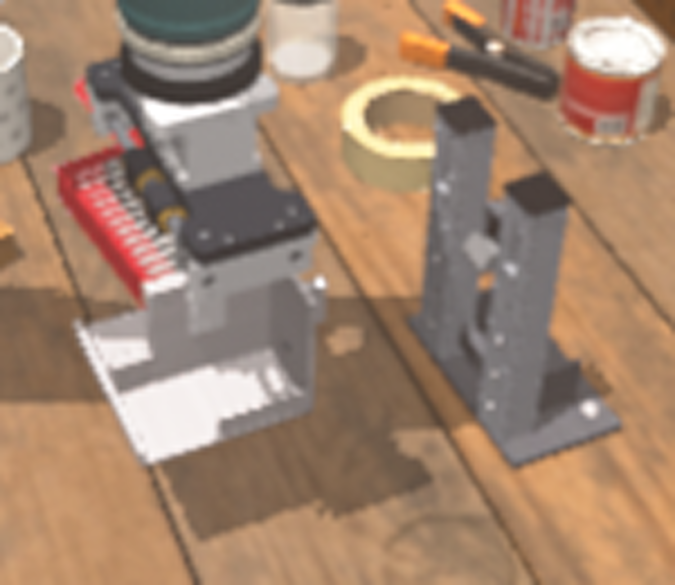

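Call:
{"api": "carry_out", "payload": {"steps": [[[-0.02, -0.002, -0.004], 0, 1], [[-0.05, -0.004, -0.004], 0, 1], [[-0.08, -0.006, -0.004], 0, 1], [[-0.1, -0.007, -0.004], 0, 1], [[-0.105, -0.007, -0.004], 0, 1], [[-0.105, -0.007, -0.004], 0, 1], [[-0.105, -0.007, -0.004], 0, 1]]}}

```text
time: 5.82
tool_pos: [0.5631, -0.1233, 0.1414]
ee_rot: [3.141, -0.001, -3.089]
wrist_force: [-0.4, 0.1, -2.1]
width: 0.01
finger_force: 30.0
```

Run:
```python
from h import *
o=robot.get_obs();print(o['tool_pos'],np.degrees(o['ee_rot']),o['wrist_force'],o['wrist_torque'])
a=np.radians(2.9);M=np.array([[np.cos(a),np.sin(a),0],[-np.sin(a),np.cos(a),0],[0,0,1]])
for n in ('side','top'):
    s=shot(n);W=cloud(s);F=(W.reshape(-1,3)-[.6392,-.1193,0])@M.T
    x,y,z=F.T
    def box(a,b,c,d,e,f): return F[(x>a)&(x<b)&(y>c)&(y<d)&(z>e)&(z<f)]
    P=box(-.122,-.05,-.09,.09,.095,.118)
    print(n,'floor y',[(round(np.nanmin(q),4),round(np.nanmax(q),4)) for q in [P[(P[:,0]>k)&(P[:,0]<k+.015)][:,1] for k in (-.122,-.107,-.092,-.077)]],np.median(P[:,2]))
    P=box(-.15,-.09,-.09,.09,.095,.125);print('  lip x',np.percentile(P[:,0],[1,3]))
    P=box(-.02,.05,-.09,.09,.2,.216);print('  rack top y',np.percentile(P[:,1],[0,1,99,100]).round(4),'x',np.percentile(P[:,0],[1,99]).round(4))
    P=box(-.01,.03,-.09,.09,.03,.195)
    if len(P): print('  rack y',np.percentile(P[:,1],[0,1,99,100]).round(4))
    cv2.imwrite(f'pics/{n}3.png',cv2.resize(s['bgr'][150:280,190:340] if n=='side' else s['bgr'][120:250,235:330],None,fx=4.5,fy=4.5,interpolation=cv2.INTER_CUBIC))
```

```text
[ 0.5631375  -0.12330339  0.14135344] [ 1.79987987e+02 -4.22136772e-02 -1.76964018e+02] [-0.44121271  0.10223932 -2.08454353] [0.0090258  0.02969071 0.02785734]
side floor y [(np.float64(-0.0627), np.float64(0.0583)), (np.float64(-0.0614), np.float64(0.06)), (np.float64(-0.0646), np.float64(0.0576)), (np.float64(-0.0621), np.float64(-0.0036))] 0.1061449184529165
  lip x [-0.13672381 -0.13645092]
  rack top y [-0.0585 -0.0579  0.0554  0.0577] x [-0.0012  0.0278]
  rack y [-0.0587 -0.0584  0.0259  0.0295]
top floor y [(np.float64(-0.0595), np.float64(0.059)), (np.float64(-0.0594), np.float64(0.0585)), (np.float64(-0.0592), np.float64(0.0549)), (np.float64(-0.0575), np.float64(0.0482))] 0.107744238302536
  lip x [-0.13646687 -0.13614474]
  rack top y [0.0444 0.0444 0.0591 0.0591] x [-0.0005  0.0279]
  rack y [0.0076 0.0086 0.0584 0.0584]
```

View pics/side3.png

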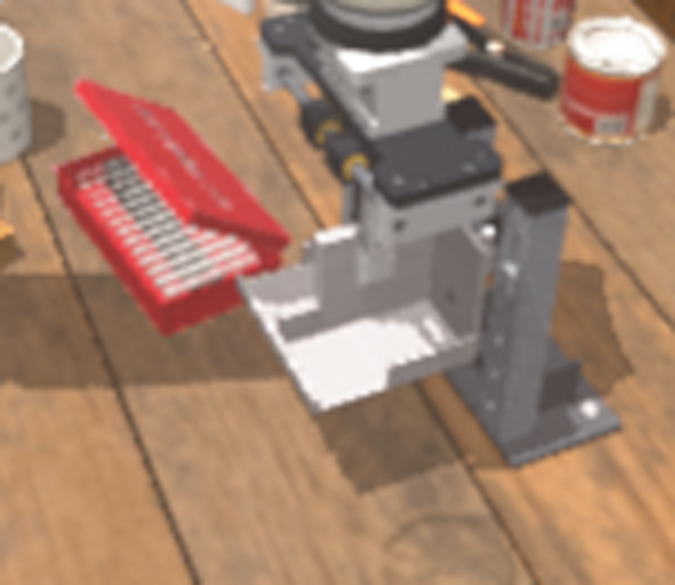

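View pics/top3.png

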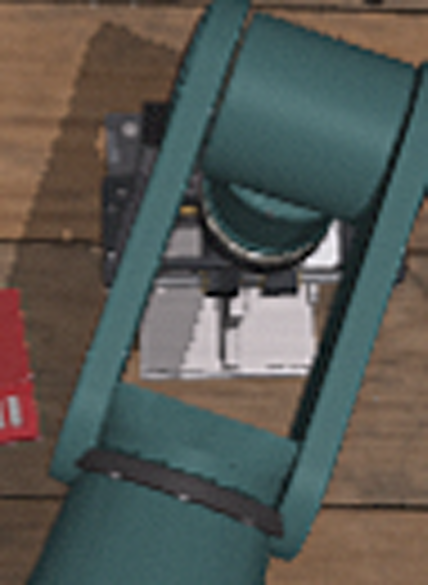

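Call:
{"api": "carry_out", "payload": {"steps": [[[0, 0.001, 0.0035], 0, 1], [[0, 0.001, 0.0035], 0, 1], [[-0.006, 0.001, 0.0035], 0, 1], [[-0.011, 0.001, 0.0035], 0, 1], [[-0.014, 0.001, 0.0035], 0, 1], [[-0.017, 0.001, 0.0035], 0, 1], [[-0.017, 0.001, 0.0035], 0, 1]]}}

```text
time: 6.8
tool_pos: [0.5811, -0.1214, 0.1379]
ee_rot: [3.141, -0.0, -3.088]
wrist_force: [-0.3, 0.3, -2.3]
width: 0.0098
finger_force: 30.0
```

Call:
{"api": "carry_out", "payload": {"steps": [[[-0.003, 0, 0], 0, 1], [[-0.005, 0, 0], 0, 1], [[-0.007, 0, 0], 0, 1], [[-0.008, 0, 0], 0, 1], [[-0.008, 0, 0], 0, 1]]}}

```text
time: 7.42
tool_pos: [0.5889, -0.121, 0.138]
ee_rot: [3.141, 0.0, -3.088]
wrist_force: [0.1, 0.1, -2.3]
width: 0.0101
finger_force: 30.0
```

Call:
{"api": "carry_out", "payload": {"steps": [[[-0.001, 0, 0], 0, 1], [[-0.002, 0, 0], 0, 1], [[-0.002, 0, 0], 0, 1]]}}

```text
time: 7.8
tool_pos: [0.5902, -0.121, 0.138]
ee_rot: [3.142, -0.001, -3.088]
wrist_force: [-3.7, -0.2, -1.5]
width: 0.0095
finger_force: 30.0
```

Call:
{"api": "carry_out", "payload": {"steps": [[[0.001, 0, 0.002], 0, 1], [[0.001, 0, 0.005], 0, 1], [[0.001, 0, 0.008], 0, 1], [[0.001, 0, 0.011], 0, 1], [[0.001, 0, 0.011], 0, 1]]}}

```text
time: 8.43
tool_pos: [0.5891, -0.1215, 0.1292]
ee_rot: [-3.14, -0.0, -3.089]
wrist_force: [-7.6, 0.1, 6.6]
width: 0.0098
finger_force: 30.0
```

Call:
{"api": "carry_out", "payload": {"steps": [[[0, 0, 0.003], 0, 1], [[0, 0, 0.006], 0, 1], [[0, 0, 0.009], 0, 1], [[0, 0, 0.012], 0, 1], [[0, 0, 0.012], 0, 1], [[0, 0, 0.012], 0, 1]]}}

```text
time: 9.18
tool_pos: [0.5901, -0.1209, 0.1148]
ee_rot: [3.141, 0.0, -3.088]
wrist_force: [-0.1, 0.4, -3.8]
width: 0.0097
finger_force: 30.0
```

Call:
{"api": "carry_out", "payload": {"steps": [[[0, 0, 0.001], 0, 1], [[0, 0, 0.002], 0, 1], [[0, 0, 0.002], 0, 1]]}}

```text
time: 9.55
tool_pos: [0.5902, -0.121, 0.1143]
ee_rot: [-3.141, 0.002, -3.088]
wrist_force: [-3.2, -0.0, 4.4]
width: 0.0097
finger_force: 30.0
```

It's bottomed out, so I test the lock with a light upward pull.

Call:
{"api": "carry_out", "payload": {"steps": [[[0, 0, -0.003], 0, 1], [[0, 0, -0.006], 0, 1], [[0, 0, -0.006], 0, 1]]}}

```text
time: 9.93
tool_pos: [0.5893, -0.1208, 0.1169]
ee_rot: [3.141, -0.002, -3.089]
wrist_force: [2.9, -0.4, -8.8]
width: 0.0098
finger_force: 30.0
```

Locked: it resists the pull. Now I relax, release and retreat.

Call:
{"api": "carry_out", "payload": {"steps": [[[0, 0, 0.004], 0, 1], [[0, 0, 0.005], 0, 1], [[0, 0, 0.005], 0, -0.3], [[0, 0, 0.005], 0, -0.3], [[0, 0, 0.005], 0, -0.3], [[0, 0, 0.005], 0, -0.3], [[0, 0, -0.03], 0, -0.3], [[0, 0, -0.08], 0, -0.3], [[0.04, 0, -0.12], 0, -0.3], [[0.1, 0, -0.12], 0, -0.3]]}}

```text
time: 11.18
tool_pos: [0.4914, -0.1271, 0.2434]
ee_rot: [-3.138, 0.008, -3.088]
wrist_force: [1.2, -0.3, 0.1]
width: 0.0612
finger_force: 0.0
```

Call:
{"api": "carry_out", "payload": {"steps": [[[0.06, 0, 0], 0, -0.3], [[0.12, 0, 0], 0, -0.3], [[0.15, 0, 0], 0, -0.3], [[0.15, 0, 0], 0, -0.3]]}}

```text
time: 11.68
tool_pos: [0.3392, -0.1344, 0.2398]
ee_rot: [-3.14, 0.003, -3.09]
wrist_force: [0.8, -1.1, 0.0]
width: 0.0613
finger_force: 0.0
```

Run:
```python
from h import *
o=robot.get_obs();print(o['tool_pos'],o['wrist_force'],o['width'])
a=np.radians(2.9);M=np.array([[np.cos(a),np.sin(a),0],[-np.sin(a),np.cos(a),0],[0,0,1]])
s=shot('side');F=(cloud(s).reshape(-1,3)-[.6392,-.1193,0])@M.T
x,y,z=F.T
P=F[(x>-.085)&(x<-.02)&(abs(y)<.015)&(z>.145)&(z<.17)];print('rib top z',np.median(P[:,2][P[:,2]>.15]),P[:,0].min(),len(P))
P=F[(x>-.105)&(x<-.02)&(y<-.015)&(y>-.055)&(z>.07)&(z<.09)];print('floor z',np.median(P[:,2]),np.polyfit(P[:,0],P[:,2],1))
cv2.imwrite('pics/s4.png',cv2.resize(s['bgr'][150:280,190:340],None,fx=4.5,fy=4.5,interpolation=cv2.INTER_CUBIC))
```

```text
[ 0.33923259 -0.13436147  0.23983903] [ 0.79179766 -1.06024452  0.02674585] 0.061269758999343685
rib top z 0.15325453900654729 -0.08239694903983834 89
floor z 0.07701431702651072 [0.02193594 0.0783529 ]
```

View pics/s4.png

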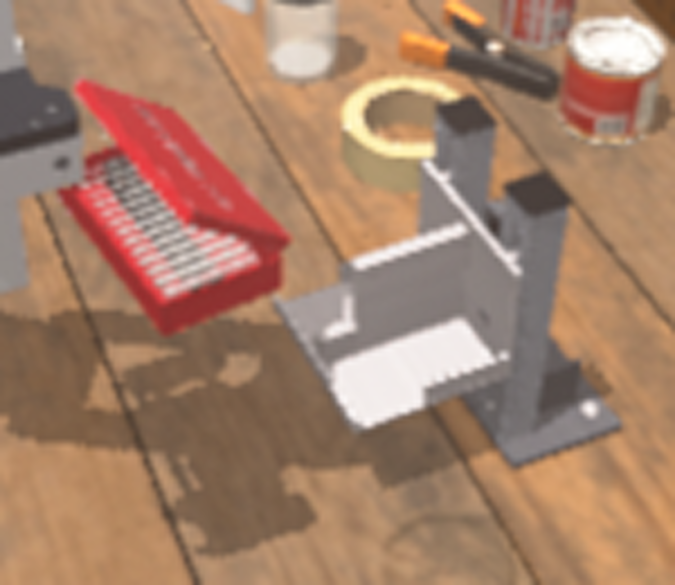

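The bracket hangs level with its back plate flush against both uprights (near 440–520, 170–350). The gripper is well clear, so I hand the job in.

```bash
python3 -c "
from bench import robot
print(robot.close_job())"
```

```text
the job is handed in; nothing more can be done
None
```

The bracket hangs level on the rack with both claws hooked, about 74 mm above the bench by the last camera measurement. The catch held against a light upward pull, the gripper is clear, the tape, screwdriver and mug were not touched, and the job was handed in at about 12 s; the hand-in gave no verdict.

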